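# Change the microscope over to its finned lamp house

## Task

Change the microscope's lighting over to the round finned lamp house: first throw the mains isolator's bar handle right over to off (towards the robot), then swing the switch box's hinged clear guard fully open so that it stays back by itself, and turn the selector from its middle position fully home against its stop on the side, left or right, where the finned lamp house stands. Then shut the guard completely and only after that throw the isolator back fully on. Do not knock the loose things lying about.

Things in the scene. Friction and masses are not known exactly. Their poses are not given: they have to be found in the camera images.
- switch_box: Fixed grey switch box (all sizes here in mm), 160 (x) x 170 (y) x 60 high. Origin at the centre of its underside; its x points away from the robot, its y to the robot's left. It carries the selector on its top and the guard above it.
- selector (a joint): Rotary selector, upright axis through the box's origin. Black bar handle 13 wide, underside 72 and top 96 above the bench, on a hub disc of 24 radius; nose reaches 60 from the axis, tail 18. 0: nose points to the robot (box -x), middle. Positive: nose to the box's +y (left), negative: to -y (right). Lamp positions at the end stops, -1 and +1 rad; stiff, stays where left; about 4 N at the nose.
- selector_nose (a point): Point in the handle bar, 50 from the selector's axis along the nose, 86 above the bench.
- guard (a joint): Hinged guard flap over the selector: clear plate 140 x 150 x 5 with a grey frame and two side skirts 24 deep, 120 g. Level hinge along the box's y at its far edge. 0 is shut, 1.9 rad is the open stop (leaning back past upright). It falls shut or fully open under its own weight about upright.
- guard_tab (a point): Grip point in the grey upright tab on the guard's near edge, on the flap's middle line. Tab 14 (along x) x 20 (along y), its top 38 above the flap's mid-plane; this point is 28 above that plane and 130 from the hinge. It moves with the guard: swing about guard_hinge.
- guard_hinge (a point): Middle of the guard's hinge line, 108 above the bench, 70 beyond the box's origin; at rest, axes as the box's.
- isolator_base: Fixed grey mains isolator block, 110 (x) x 80 (y) x 40 high, stands left or right of the switch box. Origin at the centre of its underside; its x points away from the robot. The handle's pivot lies 52 above its origin, axis along its y; two steel ears up to 65 high beside the pivot.
- isolator (a joint): The isolator's handle. 0 = off, leaning 0.7 rad to the robot's side (-x of its base); 1.4 = on, leaning 0.7 rad away (+x). These are its end stops; the heavy handle (300 g) falls over to one or the other once past the middle; about 2 N at the grip.
- isolator_grip (a point): Centre of the handle's black cross-bar: 18 thick, 78 long along y, 85 from the pivot (117 above the bench at either end, 137 at mid-swing).
- joystick_box: Fixed stage console with an upright ball-topped joystick, 110 x 80, 104 high in all; not to be used. Stands on the other side of the switch box from the isolator. Origin under its centre.
- lamp_finned: The finned lamp house: fixed, a lying round barrel with seven bare-metal ring fins, about 140 x 100 x 128 high. Origin under its centre. Left (y > 0) or right (y < 0) on the bench.
- lamp_plain: The plain square lamp house, fixed, bare metal and black, without fins, about 140 x 85 x 115 high, on the other side. Origin under its centre.
- mount1: Round black resin specimen mount, 32 dia x 20 mm high; bystander, origin at its underside's centre.
- mount2: A second such mount; bystander, origin at its underside's centre.
- mount3: A third such mount; bystander, origin at its underside's centre.
- mouse: Black computer mouse, 100 x 58 x 30 mm; bystander, origin at its underside's centre.
- eyepiece: Black microscope eyepiece standing on its narrow end, 36 dia x 66 mm high; bystander, origin at its underside's centre.
- bottle: White plastic bottle, 56 dia x 130 mm high; bystander, origin at its underside's centre.
- screwdriver: Black-handled screwdriver, 200 mm long, 26 thick, lying; bystander, origin under its middle.
- tray: Empty aluminium tray, 120 x 160 x 30 mm high; bystander, origin at its underside's centre.
Things that resemble listed ones, but are neither listed nor needed, are in the scene too. What is shaped like the isolator_base but red is not meant.

How it is judged:
By the outcome, as a careful person would: the job done as asked, in the order asked, and still so for the second after the job is handed in, with the robot touching nothing.
It also fails if it takes over 72 s, if anything falls off the work surface, if the arm or the gripper's body presses on something with over 40 N, if the wrist force passes 120 N, or if a joint passes its speed limit or range.

## Robot

A 6-joint arm with a two-finger parallel gripper is mounted at the origin on the work surface. World frame = base frame: x ahead of the robot, y to its left, z up, the work surface at z = 0. Lengths are in m, angles in rad, forces in N, time in s.
With the tool pointing down it reaches from about 0.375 to 0.975 m from the base axis. Payload 3.8 kg.
Tool frame: the origin (TCP) lies at the very end of the fingers, on their centre line; the grasp point (between the pads) lies 19 mm behind it; z points along the fingers, y is the line along which they close (so a half turn about z gives the same grasp; the last joint's range is limited). The gripper opens to 85 mm and grips with 20 to 120 N. Pads are 22 mm wide; open, the fingers measure 114 mm over their backs; the gripper's body (76 mm by 85 mm) begins 54 mm behind the grasp point. The pads swing forward as they close: fully open they stand 13 mm farther back than shut.
Start: joints at [1.295, 0.264, 1.604, -0, 1.274, -0.037], TCP at [0.16, 0.656, 0.231] pointing down, gripper open.
Joint ranges: [-2.63, 2.63], [-0.94, 2.18], [0.31, 2.57], [-1.31, 4.45], [0, 2.66], [-2.55, 2.55]. Speed limits (rad/s): [2.57, 2.57, 3.14, 3.14, 3.14, 3.14].

## Interface

Orientations are given as a unit quaternion [x, y, z, w].
In Python, from cell import * gives the robot as it stands. The module is installed in compiled form; this text tells all that it offers.
- The arm moves only by the tool servo_tool, never from a script. Its argument "targets" is a list that holds one entry, the list of rows, each a list of 7 numbers: the shift along the world's x, y, z normalised to -1 to 1, where 1 is 5 cm, then the turn, a rotation vector about the world's x, y, z normalised to -1 to 1, where 1 is 0.15 rad, then the closure, from -1 (fully open) to 1 (shut). A call has 1 to 12 rows; each row shifts and turns the commanded pose from where the row before left it; what a row does not reach is not made up. A row lasts 1/10 s, in which the tool goes at most 50 mm and 8.59 degrees, less where a joint would pass 70% of its speed; a pose out of reach is approached as far as the arm can. A call with a number of a shift or a turn outside -1 to 1 is refused whole. A call with a gripper value outside its range is refused whole. The fingers move at their own pace and stop on an object; "force" is the grip in N (left out, the last holds). Time passes only in rows, so rows that do not move let the fingers close. It gives the time, the measured TCP pose, the force, the opening and the grip force at its end, in the units of the state.
- state(): the state, without advancing time (a new reading comes with each control period).
- grab_frame(name): name is "scene" or "side" or "wrist"; returns (picture, depth): 384x512x3 uint8, red, green, blue; 384x512 float32, m along the optical axis (not along the pixel's ray), 0 where there is no reading.
- camera_model(name): a dict with "mtx" (3x3 intrinsics, pixels), "distortion" ([k1, k2, p1, p2, k3] as OpenCV has them; the pictures are not rectified), "extrinsics" (4x4, takes a point from camera to world coordinates). Camera axes: x right, y up, looking along -z (the intrinsics and any distortion apply to the point x, -y, -z); pixel columns grow to the right and rows downward; lengths in m; the calibration is good to about 2 mm. A picture is of the moment at which its call begins: read the wrist's pose just before it. camera_model takes no time and is no camera call; for the wrist camera it gives the pose at the moment of the call.
- sign_off(): hands the job in; it is judged then, once.
The state is a dict: "t": time; "joint_positions": joint angles; "qd": joint speeds; "joint_torque": joint torques, N m; "tcp_pos": TCP position; "eef_rot": TCP orientation; "contact_force": force on the tool from outside, world axes, zero at the start; "ft_torque": the same for the moment, N m; "finger_gap": finger opening in m; "grasp_force": force on a finger pad.
Only numpy, scipy, OpenCV 4.12 (cv2) and the standard library are available. Lean on these libraries where they do the work, as an engineer would, in place of code of your own. Each camera call takes 0.05 s, during which the arm holds its last target. There are 200 camera calls.

## Working session

There is one attempt and no reset: what is moved stays moved. The work goes in short steps, Python scripts to look and compute and a tool call to move; the robot and the scene stay as the last step left them, time stands still between calls to the robot, and variables do not carry over. Pictures are saved under pics/ and viewed, at most 10 in all, crops included, and the job is handed in when it is done.

Besides the shell and the picture viewer there is one more tool, called after "Emit:" as a command line: name --argument value ..., lists and objects as JSON in quotes. servo_tool: Moves the arm, as the interface text tells. Scaled input: -1 to 1 covers 5 cm each way for a shift and 0.15 rad each way for a turn. Its arguments: {"type":"object","properties":{"targets":{"type":"array"},"force":{"type":"number"}},"required":["targets"]}

```bash
mkdir -p pics
cat > h.py <<'E'
from cell import *
import numpy as np, cv2
def cap(n,tag):
    m=camera_model(n); p,d=grab_frame(n)
    cv2.imwrite(f'pics/{tag}.png',p[:,:,::-1]); np.savez(f'pics/{tag}.npz',d=d,p=p,mtx=m['mtx'],dist=m['distortion'],E=m['extrinsics'])
def load(tag): return np.load(f'pics/{tag}.npz')
def w(f,u,v,z=None):
    """pixel -> world, by depth, or on plane z"""
    q=cv2.undistortPoints(np.array([[[u,v]]],float),f['mtx'],f['dist'])[0,0]
    E=f['E']; r=E[:3,:3]@np.array([q[0],-q[1],-1])
    if z is None: s=f['d'][int(v),int(u)]
    else: s=(z-E[2,3])/r[2]
    return E[:3,3]+s*r
def proj(f,P):
    E=f['E']; c=(np.atleast_2d(P)-E[:3,3])@E[:3,:3]; c=c*[1,-1,-1]
    return cv2.projectPoints(c,np.zeros(3),np.zeros(3),f['mtx'],f['dist'])[0][:,0]
def cloud(f):
    H,W=f['d'].shape; uu,vv=np.meshgrid(np.arange(W),np.arange(H))
    q=cv2.undistortPoints(np.stack([uu,vv],-1).reshape(-1,1,2).astype(float),f['mtx'],f['dist'])[:,0]
    c=np.c_[q[:,0],-q[:,1],-np.ones(len(q))]*f['d'].reshape(-1,1)
    return (c@f['E'][:3,:3].T+f['E'][:3,3]).reshape(H,W,3)
E
python3 - <<'E'
from h import *
for n in('scene','side'): 
    cap(n,n+'0'); print(np.round(camera_model(n)['extrinsics'],2))
s=state();print(s['tcp_pos'],s['eef_rot'],s['t'],s['finger_gap'])
a=cv2.imread('pics/scene0.png');b=cv2.imread('pics/side0.png')
cv2.imwrite('pics/s0.png',cv2.resize(a,(800,600)));cv2.imwrite('pics/d0.png',cv2.resize(b,(800,600)))
E
```

```text
[[-0.7  -0.47  0.54  1.22]
 [ 0.71 -0.44  0.55  0.73]
 [-0.02  0.77  0.64  0.96]
 [ 0.    0.    0.    1.  ]]
[[ 0.89  0.3  -0.33  0.04]
 [-0.45  0.59 -0.67 -0.93]
 [-0.    0.75  0.66  1.03]
 [ 0.    0.    0.    1.  ]]
[0.15947057 0.655185   0.23003618] [ 1.19112827e-01  9.92880165e-01 -1.04100583e-03 -1.68662838e-04] 0.1 0.08542151616132067
```

View pics/s0.png

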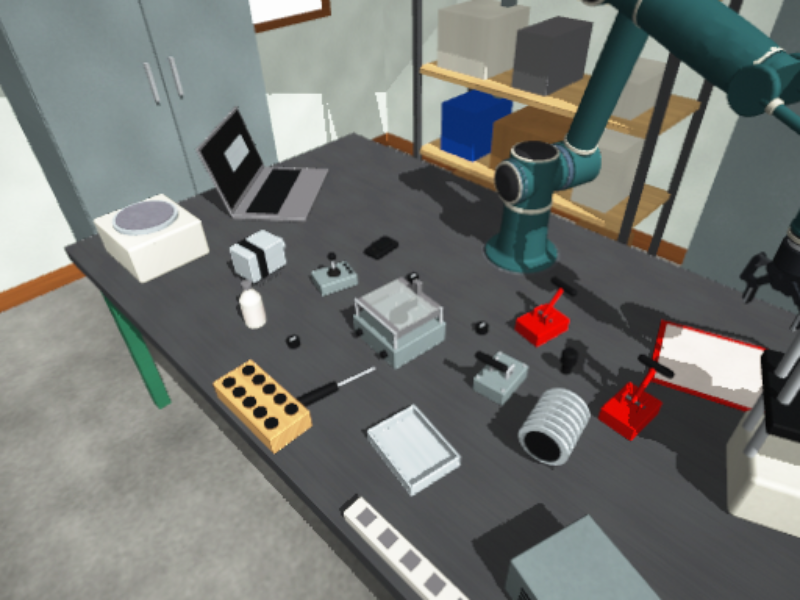

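View pics/d0.png

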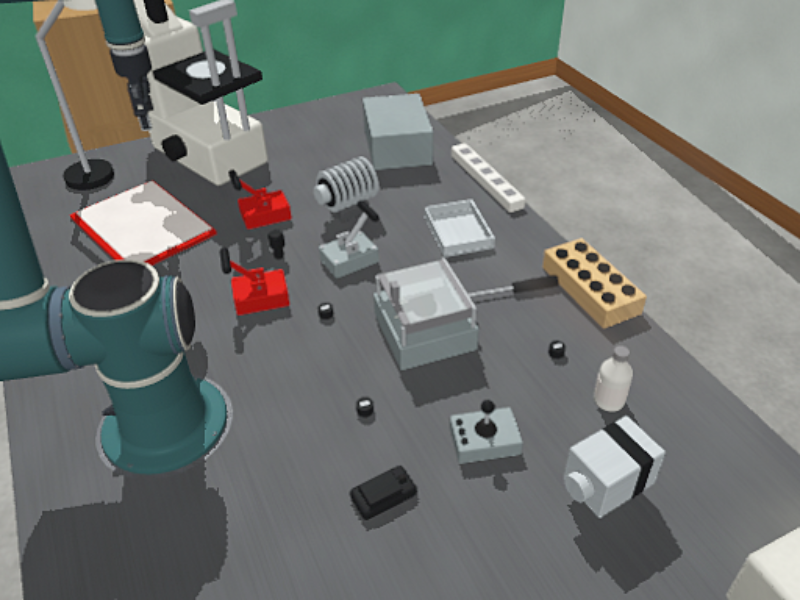

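Scene view (800 px): the grey isolator is at (500,375), with its handle leaning away. The red lookalikes are at (543,320) and (630,405). The switch box is at (400,320), the finned lamp house at (555,425) and the plain one at (258,257). In the side view these are isolator (348,250), box (425,310) and finned lamp (348,185). The finned lamp is on the robot's left. Next I'll measure.

```bash
cat > m.py <<'E'
from h import *
fs=[load('scene0'),load('side0')]
for n,(f,pts) in {'scene':(fs[0],dict(iso=(500,378),bar=(492,362),box=(400,345),guard=(400,305),tab=(414,285),fin=(555,415),plain=(258,257),eye=(570,358),mountA=(482,327))),
 'side':(fs[1],dict(iso=(348,258),bar=(368,210),box=(425,350),guard=(425,295),tab=(393,288),fin=(348,180),plain=(615,470),eye=(277,243),mountA=(326,310)))}.items():
    for k,(u,v) in pts.items(): print(n,k,np.round(w(f,u*.64,v*.64),3))
E
python3 m.py
```

```text
scene iso [0.482 0.286 0.035]
scene bar [0.527 0.289 0.123]
scene box [0.579 0.068 0.059]
scene guard [0.52  0.011 0.111]
scene tab [0.463 0.003 0.135]
scene fin [0.548 0.456 0.114]
scene plain [ 0.634 -0.417  0.101]
scene eye [0.345 0.374 0.06 ]
scene mountA [0.361 0.141 0.017]
side iso [0.452 0.237 0.039]
side bar [0.52  0.272 0.123]
side box [ 0.476 -0.084  0.038]
side guard [ 0.511 -0.016  0.11 ]
side tab [ 0.449 -0.007  0.145]
side fin [0.531 0.414 0.114]
side plain [ 0.039 -0.931  1.028]
side eye [0.328 0.341 0.053]
side mountA [0.356 0.127 0.017]
```

```bash
cat > m2.py <<'E'
from h import *
C=[(cloud(load(t)),load(t)['p'].astype(int)) for t in('scene0','side0')]
def sel(x,y,z,cond=None):
    out=[]
    for P,I in C:
        m=(abs(P[...,0]-x[0])<x[1])&(abs(P[...,1]-y[0])<y[1])&(P[...,2]>z[0])&(P[...,2]<z[1])
        if cond is not None: m&=cond(I)
        out.append(P[m])
    return out
def rect(n,a):
    for i in list(a)+[np.vstack(a)]:
        if len(i)<5: print(n,len(i)); continue
        r=cv2.minAreaRect(i[:,:2].astype(np.float32)*1000); print(n,len(i),np.round(r[0],1),np.round(r[1],1),round(r[2],1),'z',np.round(np.percentile(i[:,2],[5,50,95]),3))
dark=lambda I:I.max(-1)<70
grey=lambda I:(I.min(-1)>80)&(I.max(-1)-I.min(-1)<50)
rect('box',sel((.53,.13),(0,.13),(.012,.058),grey))
rect('guard',sel((.53,.13),(0,.13),(.100,.116)))
rect('tab',sel((.45,.05),(0,.03),(.118,.16)))
rect('isobase',sel((.47,.1),(.265,.07),(.012,.037),grey))
rect('isotop',sel((.47,.1),(.265,.07),(.037,.043),grey))
rect('bar',sel((.53,.06),(.265,.07),(.105,.14),dark))
E
python3 m2.py
python3 - <<'E'
import sys; sys.path.insert(0,'.')
import os; os.chdir('.')
import cv2
a=cv2.imread('pics/scene0.png')[170:270,210:390];b=cv2.imread('pics/side0.png')[110:240,190:320]
cv2.imwrite('pics/c1.png',cv2.hconcat([cv2.resize(a,(400,560*400//720),interpolation=2),cv2.resize(b,(400,311),interpolation=2)]) if False else cv2.hconcat([cv2.resize(a,(450,250),interpolation=2),cv2.resize(b,(250,250),interpolation=2)]))
E
```

```text
box 572 [530.4  23.7] [165.9 208.3] 60.2 z [0.016 0.051 0.058]
box 909 [529.4 -19.4] [173.3 221.2] 74.7 z [0.015 0.041 0.058]
box 1481 [542.3  -6.6] [183. 221.] 82.9 z [0.015 0.045 0.058]
guard 1060 [518.7  -2.4] [163.  149.4] 84.2 z [0.105 0.108 0.111]
guard 1644 [513.1  -5.3] [162.1 146.6] 84.0 z [0.105 0.109 0.112]
guard 2704 [516.5  -3.1] [166.4 152.2] 83.7 z [0.105 0.109 0.112]
tab 44 [457.5   6.1] [21.8 16.7] 87.2 z [0.121 0.136 0.146]
tab 61 [453.7   0.8] [24.9 15.4] 88.1 z [0.121 0.138 0.147]
tab 105 [455.9   2.6] [29.  19.6] 87.2 z [0.121 0.137 0.147]
isobase 222 [470.9 278.3] [112.6  79.1] 5.5 z [0.014 0.031 0.037]
isobase 285 [464.  270.4] [114.   83.3] 6.8 z [0.014 0.03  0.037]
isobase 507 [467.  273.2] [120.6  88.1] 6.8 z [0.014 0.03  0.037]
isotop 325 [470.8 278.2] [111.   75.7] 6.5 z [0.037 0.039 0.042]
isotop 258 [464.1 270.8] [109.2  80.9] 5.9 z [0.037 0.039 0.042]
isotop 583 [468.2 273.2] [117.6  85.2] 6.2 z [0.037 0.039 0.042]
bar 112 [526.6 283.4] [16.7 74.8] 5.4 z [0.114 0.122 0.126]
bar 80 [517.7 276.2] [17.5 79.1] 4.7 z [0.114 0.122 0.126]
bar 192 [522.1 278.8] [26.6 83.3] 5.4 z [0.114 0.122 0.126]
```

View pics/c1.png

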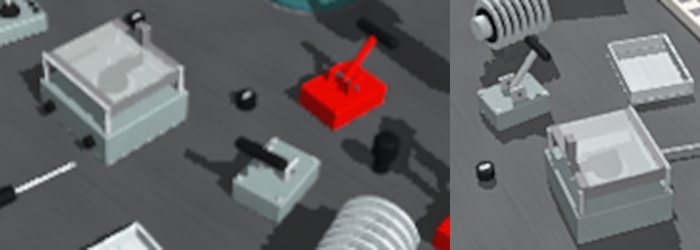

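Candidates for the isolator in the scene view: grey (500,375), red (543,320) and red (630,405). I choose the grey one. The crop shows a grey block with its black bar leaning away from the robot (on), and the clear guard shut with its tab on the near edge. The cameras disagree by about 8 mm, so I'll move in and measure with the wrist camera.

Emit:
servo_tool --targets '[[[0.5,-0.7,0.4,0,0,0.09,-1],[0.6,-0.75,0.2,0,0,0.09,-1],[0.6,-0.75,0.2,0,0,0.09,-1],[0.6,-0.75,0.2,0,0,0.09,-1],[0.6,-0.75,0.2,0,0,0.09,-1],[0.6,-0.75,0.2,0,0,0.09,-1],[0.6,-0.75,0.2,0,0,0.09,-1],[0.6,-0.75,0.2,0,0,0.09,-1],[0.6,-0.75,0.2,0,0,0.09,-1],[0.6,-0.75,0.2,0,0,0.09,-1],[0,0,0,0,0,0,-1]]]'

```text
t: 1.2
tcp_pos: [0.4583, 0.2791, 0.3426]
eef_rot: [0.055, 0.998, -0.0, 0.002]
contact_force: [0.5, 0.0, -0.4]
finger_gap: 0.0855
grasp_force: 0.0
```

```bash
cat > st.py <<'E'
from h import *
from scipy.spatial.transform import Rotation as R
s=state(); r=R.from_quat(s['eef_rot']).as_matrix()
print('t',s['t'],'tcp',np.round(s['tcp_pos'],4),'z',np.round(r[:,2],3),'yaw_y',round(np.degrees(np.arctan2(r[1,1],r[0,1])),1),'F',np.round(s['contact_force'],1),'gap',round(s['finger_gap'],4),'gf',round(s['grasp_force'],1))
E
python3 st.py
python3 - <<'E'
from h import *
cap('wrist','w1')
print(np.round(load('w1')['E'],3))
E
```

```text
t 1.2 tcp [0.4583 0.2791 0.3426] z [ 0.003 -0.001 -1.   ] yaw_y 83.7 F [ 0.5  0.  -0.4] gap 0.0855 gf 0.0
[[ 0.111 -0.95  -0.291  0.385]
 [ 0.994  0.106  0.033  0.287]
 [-0.    -0.293  0.956  0.486]
 [ 0.     0.     0.     1.   ]]
```

View pics/w1.png

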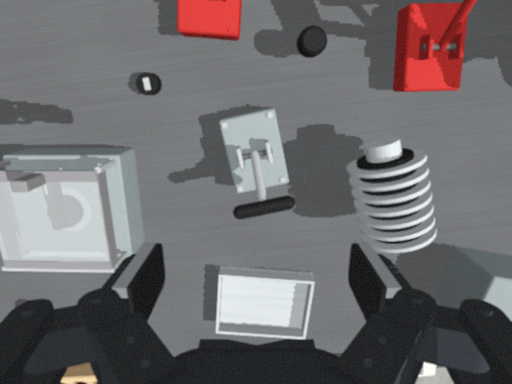

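The wrist view shows the grey isolator block at (255,150) with its bar at (265,208) on the far side, the box edge at left and the finned lamp at (393,200). I'll measure the isolator from the wrist depth, then move over the far side and take a second view.

```bash
cat > m3.py <<'E'
import sys
from h import *
import m2
def run(tag):
    f=load(tag); m2.C[:]=[(cloud(f),f['p'].astype(int))]
    m2.rect('isotop',m2.sel((.47,.1),(.265,.07),(.036,.044),m2.grey)[:1])
    m2.rect('bar',m2.sel((.50,.1),(.265,.07),(.105,.145),m2.dark)[:1])
    m2.rect('guard',m2.sel((.53,.13),(0,.11),(.100,.116))[:1])
    m2.rect('tab',m2.sel((.45,.05),(0,.03),(.120,.16))[:1])
run(sys.argv[1])
E
python3 m3.py w1 | tail -8
```

```text
isotop 3540 [468.2 275.1] [110.6  80.2] 6.1 z [0.04  0.041 0.043]
isotop 3540 [468.2 275.1] [110.6  80.2] 6.1 z [0.04  0.041 0.043]
bar 788 [520.9 280.8] [15.  76.7] 6.1 z [0.119 0.126 0.128]
bar 788 [520.9 280.8] [15.  76.7] 6.1 z [0.119 0.126 0.128]
guard 10348 [515.  -2.] [160.3 146.3] 83.5 z [0.11  0.112 0.113]
guard 10348 [515.  -2.] [160.3 146.3] 83.5 z [0.11  0.112 0.113]
tab 429 [456.1   4.9] [20.9 14.2] 82.9 z [0.123 0.142 0.148]
tab 429 [456.1   4.9] [20.9 14.2] 82.9 z [0.123 0.142 0.148]
```

Emit:
servo_tool --targets '[[[0.5,-0.8,0,0,0,0,-1],[0.5,-0.8,0,0,0,0,-1],[0,-0.9,0,0,0,0,-1],[-0.1,-0.9,0,0,0,0,-1],[-0.1,-0.9,0,0,0,0,-1],[0,-0.7,0,0,0,0,-1],[0,0,0,0,0,0,-1]]]'

```text
t: 1.95
tcp_pos: [0.4939, 0.0311, 0.3405]
eef_rot: [0.053, 0.999, -0.001, -0.001]
contact_force: [0.4, 0.6, 0.9]
finger_gap: 0.0855
grasp_force: 0.0
```

```bash
python3 st.py; python3 -c "
from h import *
cap('wrist','w2')"; python3 m3.py w2 | tail -8
```

```text
t 1.95 tcp [0.4939 0.0311 0.3405] z [-0.001 -0.001 -1.   ] yaw_y 83.9 F [0.4 0.6 0.9] gap 0.0855 gf 0.0
isotop 3464 [467.6 274.5] [111.1  79.7] 5.5 z [0.039 0.041 0.043]
isotop 3464 [467.6 274.5] [111.1  79.7] 5.5 z [0.039 0.041 0.043]
bar 924 [521.8 279.1] [18.1 75.2] 7.3 z [0.119 0.126 0.128]
bar 924 [521.8 279.1] [18.1 75.2] 7.3 z [0.119 0.126 0.128]
guard 13829 [515.4  -2.8] [159.6 146.9] 83.6 z [0.111 0.112 0.113]
guard 13829 [515.4  -2.8] [159.6 146.9] 83.6 z [0.111 0.112 0.113]
tab 299 [456.1   4.1] [20.2 13.3] 83.4 z [0.129 0.147 0.148]
tab 299 [456.1   4.1] [20.2 13.3] 83.4 z [0.129 0.147 0.148]
```

View pics/w2.png

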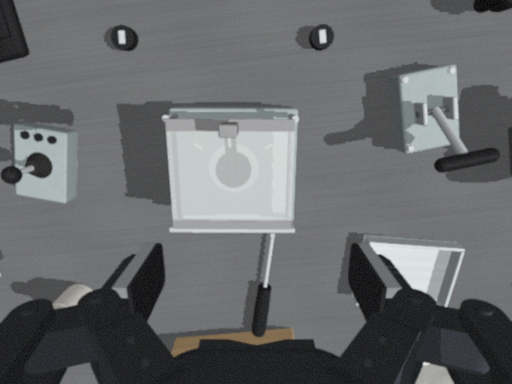

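The wrist views agree: isolator base (0.468,0.275) with yaw 6°, bar (0.522,0.280), tab (0.456,0.004), box yaw about −6.3°, and hinge about (0.585,−0.010). In the picture the tab is at (228,130), the selector nose points towards the robot, and the isolator bar is at (467,160). I'll go behind the bar with the fingers shut.

Emit:
servo_tool --targets '[[[0.3,0.85,0,0,0,0,1],[0.3,0.85,0,0,0,0,1],[0.3,0.85,0,0,0,0,1],[0.3,0.85,0,0,0,0,1],[0.3,0.85,0,0,0,0,1],[0.3,0.85,0,0,0,0,1],[0,0,-0.9,0,0,0,1],[0,0,-0.9,0,0,0,1],[0,0,-0.6,0,0,0,1],[0,0,0,0,0,0,1]]]' --force 30

```text
t: 3.0
tcp_pos: [0.5794, 0.2893, 0.2137]
eef_rot: [0.05, 0.999, -0.003, -0.006]
contact_force: [-1.1, -0.3, -0.5]
finger_gap: 0.0
grasp_force: 0.0
```

Emit:
servo_tool --targets '[[[0,-0.05,-0.7,0,0,0,1],[0,0,-0.7,0,0,0,1],[0,0,-0.7,0,0,0,1],[0,0,0,0,0,0,1],[-0.35,-0.04,0,0,0,0,1],[0,0,0,0,0,0,1]]]'

```text
t: 3.6
tcp_pos: [0.5669, 0.2852, 0.119]
eef_rot: [0.051, 0.999, 0.001, 0.001]
contact_force: [0.2, -0.6, 0.1]
finger_gap: 0.0002
grasp_force: 0.0
```

Emit:
servo_tool --targets '[[[0,0,-0.25,0,0,0,1],[-0.3,-0.03,0,0,0,0,1],[-0.25,-0.03,0,0,0,0,1],[-0.2,-0.02,0.1,0,0,0,1],[-0.2,-0.02,0.1,0,0,0,1],[-0.2,-0.02,0.1,0,0,0,1],[-0.2,-0.02,0.05,0,0,0,1],[-0.2,-0.02,0.05,0,0,0,1]]]'

```text
t: 4.4
tcp_pos: [0.4883, 0.2757, 0.1238]
eef_rot: [0.052, 0.999, -0.0, -0.001]
contact_force: [1.6, 0.3, 0.1]
finger_gap: 0.0001
grasp_force: 0.3
```

Emit:
servo_tool --targets '[[[-0.2,-0.02,0,0,0,0,1],[-0.2,-0.02,0,0,0,0,1],[-0.2,-0.02,0,0,0,0,1],[-0.2,-0.02,0,0,0,0,1],[0,0,0,0,0,0,1],[0,0,0,0,0,0,1]]]'

```text
t: 5.0
tcp_pos: [0.4495, 0.2719, 0.1238]
eef_rot: [0.052, 0.999, 0.0, 0.0]
contact_force: [0.7, 0.3, -0.2]
finger_gap: -0.0001
grasp_force: 0.0
```

```bash
python3 -c "
from h import *
cap('wrist','w3');cap('scene','s3')"; for i in w3 s3; do python3 m3.py $i | tail -7|grep -E 'bar'; done
```

```text
bar 5360 [425.4 270.4] [41.5 75.1] 6.1 z [0.122 0.126 0.136]
bar 5360 [425.4 270.4] [41.5 75.1] 6.1 z [0.122 0.126 0.136]
bar 56 [435.2 278.9] [50.3 71.7] 20.2 z [0.114 0.121 0.14 ]
bar 56 [435.2 278.9] [50.3 71.7] 20.2 z [0.114 0.121 0.14 ]
```

Emit:
servo_tool --targets '[[[0,0,0.9,0,0,0,1],[0,0,0.9,0,0,0,1],[0,-0.5,0.7,0,0,0,0],[0.05,-0.9,0.2,0,0,0,-0.4],[0.05,-0.9,0,0,0,0,-0.4],[0.05,-0.9,0,0,0,0,-0.4],[0,-0.9,0,0,0,0,-0.4],[0,-0.9,0,0,0,0,-0.4],[0,-0.4,0,0,0,0,-0.4],[0,0,0,0,0,0,-0.4]]]'

```text
t: 6.1
tcp_pos: [0.4575, -0.0008, 0.259]
eef_rot: [0.054, 0.999, -0.0, 0.0]
contact_force: [0.2, 0.5, -0.3]
finger_gap: 0.0597
grasp_force: 0.0
```

```bash
python3 st.py; python3 -c "
from h import *
cap('wrist','w4')"; python3 m3.py w4 | tail -8
```

```text
t 6.1 tcp [ 0.4575 -0.0008  0.259 ] z [ 0.001 -0.001 -1.   ] yaw_y 83.8 F [ 0.2  0.5 -0.3] gap 0.0597 gf 0.0
isotop 4184 [468.2 267.9] [110.2  67.6] 5.9 z [0.039 0.041 0.043]
isotop 4184 [468.2 267.9] [110.2  67.6] 5.9 z [0.039 0.041 0.043]
bar 49 [416.8 231.6] [ 4.2 12.2] 87.4 z [0.117 0.119 0.121]
bar 49 [416.8 231.6] [ 4.2 12.2] 87.4 z [0.117 0.119 0.121]
guard 18106 [515.3  -3.4] [159.2 146.2] 83.6 z [0.111 0.112 0.113]
guard 18106 [515.3  -3.4] [159.2 146.2] 83.6 z [0.111 0.112 0.113]
tab 517 [456.3   4. ] [19.3 14.2] 82.7 z [0.125 0.147 0.148]
tab 517 [456.3   4. ] [19.3 14.2] 82.7 z [0.125 0.147 0.148]
```

The isolator is off: the bar end is seen at x = 0.417. Next I'll descend on the guard tab.

Emit:
servo_tool --targets '[[[-0.02,0.09,-0.6,0,0,0,-0.4],[0,0,-0.6,0,0,0,-0.4],[0,0,-0.6,0,0,0,-0.4],[0,0,-0.5,0,0,0,-0.4],[0,0,-0.4,0,0,0,-0.4],[0,0,0,0,0,0,-0.4],[0,0,0,0,0,0,1],[0,0,0,0,0,0,1],[0,0,0,0,0,0,1],[0,0,0,0,0,0,1]]]' --force 20

```text
t: 7.15
tcp_pos: [0.4573, 0.0039, 0.1258]
eef_rot: [0.051, 0.999, -0.003, 0.001]
contact_force: [-1.6, -9.3, 2.6]
finger_gap: 0.0192
grasp_force: 24.1
```

```bash
python3 st.py
python3 - <<'E'
import numpy as np
# arc of grip point rel. hinge, in world steps
ex=np.array([.994,-.11])
f=np.arange(0,1.91,.095)
p=lambda a:np.c_[-130*np.cos(a)+28*np.sin(a),130*np.sin(a)+28*np.cos(a)]
q=p(f);d=np.diff(q,axis=0)
for a,(x,z) in zip(f[1:],d): print(round(a,3),np.round([x*ex[0]/50,x*ex[1]/50,z/50],2))
print(q[-1])
E
```

```text
t 7.15 tcp [0.4573 0.0039 0.1258] z [ 0.002 -0.005 -1.   ] yaw_y 84.1 F [-1.6 -9.3  2.6] gap 0.0192 gf 24.1
0.095 [ 0.06 -0.01  0.24]
0.19 [ 0.09 -0.01  0.24]
0.285 [ 0.11 -0.01  0.23]
0.38 [ 0.13 -0.01  0.22]
0.475 [ 0.15 -0.02  0.2 ]
0.57 [ 0.17 -0.02  0.19]
0.665 [ 0.19 -0.02  0.17]
0.76 [ 0.2  -0.02  0.15]
0.855 [ 0.21 -0.02  0.13]
0.95 [ 0.23 -0.02  0.11]
1.045 [ 0.23 -0.03  0.09]
1.14 [ 0.24 -0.03  0.07]
1.235 [ 0.25 -0.03  0.04]
1.33 [ 0.25 -0.03  0.02]
1.425 [ 0.25 -0.03 -0.  ]
1.52 [ 0.25 -0.03 -0.03]
1.615 [ 0.25 -0.03 -0.05]
1.71 [ 0.24 -0.03 -0.08]
1.805 [ 0.23 -0.03 -0.1 ]
1.9 [ 0.22 -0.02 -0.12]
[ 68.52404615 113.96690353]
```

Emit:
servo_tool --targets '[[[0.06,-0.03,0.24,0,0,0,1],[0.09,-0.01,0.24,0,0,0,1],[0.11,-0.01,0.23,0,0,0,1],[0.13,-0.01,0.22,0,0,0,1],[0.15,-0.02,0.2,0,0,0,1],[0.17,-0.02,0.19,0,0,0,1]]]'

```text
t: 7.75
tcp_pos: [0.492, -0.0001, 0.1908]
eef_rot: [0.052, 0.999, -0.001, 0.0]
contact_force: [2.1, -5.9, -5.0]
finger_gap: 0.0193
grasp_force: 22.0
```

Tracking well, so I'll continue the arc.

Emit:
servo_tool --targets '[[[0.19,-0.02,0.17,0,0,0,1],[0.2,-0.02,0.15,0,0,0,1],[0.21,-0.02,0.13,0,0,0,1],[0.23,-0.02,0.11,0,0,0,1],[0.23,-0.03,0.09,0,0,0,1],[0.24,-0.03,0.07,0,0,0,1],[0.25,-0.03,0.04,0,0,0,1],[0.25,-0.03,0.02,0,0,0,1]]]'

```text
t: 8.55
tcp_pos: [0.5818, -0.0102, 0.2303]
eef_rot: [0.052, 0.999, -0.001, 0.0]
contact_force: [-3.0, -3.7, -0.2]
finger_gap: 0.0193
grasp_force: 21.0
```

Emit:
servo_tool --targets '[[[0.25,-0.03,0,0,0,0,1],[0.25,-0.03,-0.03,0,0,0,1],[0.25,-0.03,-0.05,0,0,0,1],[0.24,-0.03,-0.08,0,0,0,1],[0.2,-0.03,-0.08,0,0,0,1],[0,0,0,0,0,0,1]]]'

```text
t: 9.15
tcp_pos: [0.644, -0.0171, 0.218]
eef_rot: [0.052, 0.999, -0.001, 0.002]
contact_force: [0.9, -5.6, 6.3]
finger_gap: 0.0196
grasp_force: 21.3
```

```bash
python3 -c "
from h import *
cap('side','d5');cap('scene','s5')
a=cv2.imread('pics/s5.png');b=cv2.imread('pics/d5.png')
cv2.imwrite('pics/c5.png',cv2.hconcat([cv2.resize(a[110:260,170:370],(400,300)),cv2.resize(b[90:240,180:380],(400,300))]))"
```

```text
(no output)
```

View pics/c5.png

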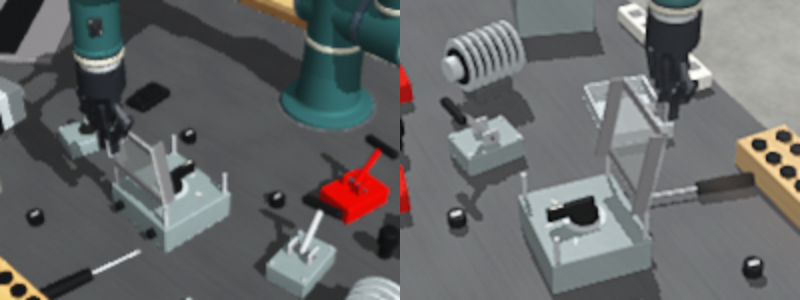

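The view shows the guard leaning back past upright (about 1.83 rad), held at its tab, and the isolator leaning towards the robot (off). The selector nose still points towards the robot. I'll release, lift, and look at whether the guard stays back.

Emit:
servo_tool --targets '[[[0,0,0,0,0,0,-0.4],[0,0,0,0,0,0,-0.4],[0,0,0,0,0,0,-0.4],[0,0,0.6,0,0,0,-0.4],[0,0,0.8,0,0,0,-0.4],[-0.8,0,0.5,0,0,0,0],[-0.9,0,0,0,0,0,1],[-0.9,-0.1,0,0,0,0,1],[-0.8,-0.2,0,0,0,0,1],[0,0,0,0,0,0,1]]]'

```text
t: 10.25
tcp_pos: [0.4667, -0.031, 0.3113]
eef_rot: [0.052, 0.999, 0.0, -0.001]
contact_force: [0.0, -0.3, -0.4]
finger_gap: -0.0001
grasp_force: 0.0
```

```bash
python3 st.py
python3 - <<'E'
from h import *
import m2
for n in('wrist','side','scene'): cap(n,n[0]+'6x')
for t in('w6x','s6x'):
    f=load(t); m2.C[:]=[(cloud(f),f['p'].astype(int))]
    print(t);m2.rect('sel',m2.sel((.515,.075),(0,.075),(.088,.1),m2.dark))
    a=m2.sel((.63,.07),(0,.09),(.14,.25))[0]; 
    if len(a)>20: print('guard plane',np.round(np.polyfit(a[:,2],a[:,0]*.994-a[:,1]*.11,1),3),np.percentile(a,95,axis=0))
E
```

```text
t 10.25 tcp [ 0.4667 -0.031   0.3113] z [-0.002  0.    -1.   ] yaw_y 84.0 F [ 0.  -0.3 -0.4] gap -0.0001 gf 0.0
box 572 [530.4  23.7] [165.9 208.3] 60.2 z [0.016 0.051 0.058]
box 909 [529.4 -19.4] [173.3 221.2] 74.7 z [0.015 0.041 0.058]
box 1481 [542.3  -6.6] [183. 221.] 82.9 z [0.015 0.045 0.058]
guard 1060 [518.7  -2.4] [163.  149.4] 84.2 z [0.105 0.108 0.111]
guard 1644 [513.1  -5.3] [162.1 146.6] 84.0 z [0.105 0.109 0.112]
guard 2704 [516.5  -3.1] [166.4 152.2] 83.7 z [0.105 0.109 0.112]
tab 44 [457.5   6.1] [21.8 16.7] 87.2 z [0.121 0.136 0.146]
tab 61 [453.7   0.8] [24.9 15.4] 88.1 z [0.121 0.138 0.147]
tab 105 [455.9   2.6] [29.  19.6] 87.2 z [0.121 0.137 0.147]
isobase 222 [470.9 278.3] [112.6  79.1] 5.5 z [0.014 0.031 0.037]
isobase 285 [464.  270.4] [114.   83.3] 6.8 z [0.014 0.03  0.037]
isobase 507 [467.  273.2] [120.6  88.1] 6.8 z [0.014 0.03  0.037]
isotop 325 [470.8 278.2] [111.   75.7] 6.5 z [0.037 0.039 0.042]
isotop 258 [464.1 270.8] [109.2  80.9] 5.9 z [0.037 0.039 0.042]
isotop 583 [468.2 273.2] [117.6  85.2] 6.2 z [0.037 0.039 0.042]
bar 112 [526.6 283.4] [16.7 74.8] 5.4 z [0.114 0.122 0.126]
bar 80 [517.7 276.2] [17.5 79.1] 4.7 z [0.114 0.122 0.126]
bar 192 [522.1 278.8] [26.6 83.3] 5.4 z [0.114 0.122 0.126]
w6x
sel 531 [493.1  -1.4] [12.9 73.6] 86.9 z [0.094 0.097 0.099]
sel 531 [493.1  -1.4] [12.9 73.6] 86.9 z [0.094 0.097 0.099]
guard plane [0.472 0.514] [0.62340844 0.06259007 0.21573768]
s6x
sel 38 [495.8   2.9] [10.6 65.4] 85.7 z [0.089 0.094 0.097]
sel 38 [495.8   2.9] [10.6 65.4] 85.7 z [0.089 0.094 0.097]
guard plane [0.374 0.539] [0.65270708 0.06513364 0.24225605]
```

The guard stays back at about 1.9 rad. The selector is measured at axis (0.515,−0.0025) and is near its middle position. I'll descend to the right of the nose.

Emit:
servo_tool --targets '[[[0,-0.1,-0.8,0,0,0,1],[0,0,-0.8,0,0,0,1],[0,0,-0.8,0,0,0,1],[0,0,-0.8,0,0,0,1],[0,0,-0.8,0,0,0,1],[0,0,-0.6,0,0,0,1],[0,0,0,0,0,0,1],[0,0,0,0,0,0,1]]]'

```text
t: 11.2
tcp_pos: [0.4719, -0.0359, 0.0815]
eef_rot: [0.052, 0.999, 0.0, -0.001]
contact_force: [-0.2, -0.5, 0.9]
finger_gap: 0.0001
grasp_force: 0.0
```

```bash
cat > plan.py <<'E'
from h import *
# TCP path: contact offset L behind the bar centre-line, radius r, bar angle phi (box frame)
o=np.array([.5155,-.0025]);th=-.11
Rb=np.array([[np.cos(th),-np.sin(th)],[np.sin(th),np.cos(th)]])
def P(phi,r=.046,L=.0215): return o+Rb@(r*np.array([-np.cos(phi),np.sin(phi)])-L*np.array([np.sin(phi),np.cos(phi)]))
f=np.r_[np.arange(0,1.06,.1)]
p=np.array([P(a) for a in f])
s=state();print(s['tcp_pos'],p[0],p[-1])
for a,d in zip(f[1:],np.diff(p,axis=0)/.05):print(round(a,2),np.round(d,2))
E
python3 plan.py
```

```text
[ 0.47186804 -0.03591742  0.08149753] [ 0.46741779 -0.01882025] [0.47578805 0.02914192]
0.1 [-0.03  0.1 ]
0.2 [-0.02  0.1 ]
0.3 [-0.01  0.1 ]
0.4 [0.  0.1]
0.5 [0.01 0.1 ]
0.6 [0.02 0.1 ]
0.7 [0.03 0.1 ]
0.8 [0.04 0.09]
0.9 [0.05 0.09]
1.0 [0.06 0.08]
```

Emit:
servo_tool --targets '[[[-0.09,0.17,0,0,0,0,1],[0,0.17,0,0,0,0,1],[-0.03,0.1,0,0,0,-0.67,1],[-0.02,0.1,0,0,0,-0.67,1],[-0.01,0.1,0,0,0,-0.67,1],[0,0.1,0,0,0,-0.67,1],[0.01,0.1,0,0,0,-0.67,1],[0.02,0.1,0,0,0,-0.67,1]]]'

```text
t: 12.0
tcp_pos: [0.4666, 0.0108, 0.0838]
eef_rot: [0.348, 0.938, -0.0, 0.002]
contact_force: [-0.6, -4.6, 0.3]
finger_gap: -0.0
grasp_force: 1.6
```

Emit:
servo_tool --targets '[[[0.03,0.1,0,0,0,-0.67,1],[0.04,0.09,0,0,0,-0.67,1],[0.05,0.09,0,0,0,-0.67,1],[0,0,0,0,0,0,1]]]'

```text
t: 12.4
tcp_pos: [0.4723, 0.0254, 0.0835]
eef_rot: [0.483, 0.876, 0.001, 0.001]
contact_force: [-1.3, -1.5, 0.6]
finger_gap: -0.0002
grasp_force: 0.3
```

Emit:
servo_tool --targets '[[[0.06,0.07,0,0,0,-0.5,1],[0.05,0.04,0,0,0,0,1],[0,0,0,0,0,0,1]]]'

```text
t: 12.7
tcp_pos: [0.4767, 0.0306, 0.0824]
eef_rot: [0.514, 0.858, 0.0, 0.0]
contact_force: [-2.0, -0.6, 2.1]
finger_gap: -0.0001
grasp_force: 1.2
```

Emit:
servo_tool --targets '[[[0.05,0.04,0,0,0,0,1],[0,0,0,0,0,0,1]]]'

```text
t: 12.9
tcp_pos: [0.4769, 0.0313, 0.0816]
eef_rot: [0.514, 0.858, -0.002, -0.002]
contact_force: [-8.0, -6.2, 6.2]
finger_gap: -0.0
grasp_force: 5.2
```

Emit:
servo_tool --targets '[[[0.04,0.025,0,0,0,0,1],[0,0,0,0,0,0,1]]]'

```text
t: 13.1
tcp_pos: [0.477, 0.0317, 0.0813]
eef_rot: [0.514, 0.858, -0.004, -0.003]
contact_force: [-14.2, -10.4, 12.0]
finger_gap: -0.0003
grasp_force: 8.4
```

Emit:
servo_tool --targets '[[[-0.3,-0.17,0,0,0,0,1],[0,0,0.8,0,0,0,1],[0,0,0.9,0,0,0.5,1],[0,0,0.9,0,0,0.9,1],[0,0,0.9,0,0,0.9,1],[0,0,0.9,0,0,0.9,1],[0,0,0.3,0,0,0.9,1],[0,0,0,0,0,0.9,1],[0,0,0,0,0,0.9,1],[0,0,0,0,0,0.5,1],[0,0,0,0,0,0,0]]]'

```text
t: 14.2
tcp_pos: [0.4666, 0.0255, 0.3171]
eef_rot: [0.061, 0.998, 0.0, 0.001]
contact_force: [0.3, 0.1, -0.4]
finger_gap: 0.0137
grasp_force: 0.0
```

```bash
python3 st.py; python3 - <<'E' | tail -2
from h import *
import m2
cap('wrist','w7')
f=load('w7'); m2.C[:]=[(cloud(f),f['p'].astype(int))]
m2.rect('sel',m2.sel((.515,.075),(0,.075),(.088,.1),m2.dark))
E
```

```text
t 14.2 tcp [0.4666 0.0255 0.3171] z [ 0.002  0.001 -1.   ] yaw_y 83.0 F [ 0.3  0.1 -0.4] gap 0.0137 gf 0.0
sel 523 [506.3  16.9] [13.1 75.9] 26.5 z [0.091 0.097 0.098]
sel 523 [506.3  16.9] [13.1 75.9] 26.5 z [0.091 0.097 0.098]
```

The selector is at about 0.998 rad, home on the left stop. Next I'll re-grip the tab and shut the guard.

Emit:
servo_tool --targets '[[[0.9,-0.2,0,0,0,0.1,-0.4],[0.9,-0.2,0,0,0,0,-0.4],[0.9,-0.2,0,0,0,0,-0.4],[0.9,-0.2,0,0,0,0,-0.4],[0.1,-0.05,0,0,0,0,-0.4],[0,0,-0.6,0,0,0,-0.4],[0,0,-0.6,0,0,0,-0.4],[0,0,0,0,0,0,-0.4]]]'

```text
t: 15.05
tcp_pos: [0.6476, -0.017, 0.2511]
eef_rot: [0.054, 0.999, 0.0, -0.005]
contact_force: [-1.4, -0.0, -0.9]
finger_gap: 0.0597
grasp_force: 0.0
```

```bash
python3 st.py
python3 - <<'E'
from h import *
cap('scene','s8');cap('side','d8')
f=load('d8')
from m2 import sel,C,rect
C[:]=[(cloud(load(t)),load(t)['p'].astype(int)) for t in('d8','s8')]
a=cv2.imread('pics/s8.png');b=cv2.imread('pics/d8.png')
cv2.imwrite('pics/c8.png',cv2.hconcat([cv2.resize(a[110:260,170:370],(400,300)),cv2.resize(b[90:240,220:420],(400,300))]))
E
```

```text
t 15.05 tcp [ 0.6476 -0.017   0.2511] z [-0.01   0.001 -1.   ] yaw_y 83.8 F [-1.4 -0.  -0.9] gap 0.0597 gf 0.0
box 572 [530.4  23.7] [165.9 208.3] 60.2 z [0.016 0.051 0.058]
box 909 [529.4 -19.4] [173.3 221.2] 74.7 z [0.015 0.041 0.058]
box 1481 [542.3  -6.6] [183. 221.] 82.9 z [0.015 0.045 0.058]
guard 1060 [518.7  -2.4] [163.  149.4] 84.2 z [0.105 0.108 0.111]
guard 1644 [513.1  -5.3] [162.1 146.6] 84.0 z [0.105 0.109 0.112]
guard 2704 [516.5  -3.1] [166.4 152.2] 83.7 z [0.105 0.109 0.112]
tab 44 [457.5   6.1] [21.8 16.7] 87.2 z [0.121 0.136 0.146]
tab 61 [453.7   0.8] [24.9 15.4] 88.1 z [0.121 0.138 0.147]
tab 105 [455.9   2.6] [29.  19.6] 87.2 z [0.121 0.137 0.147]
isobase 222 [470.9 278.3] [112.6  79.1] 5.5 z [0.014 0.031 0.037]
isobase 285 [464.  270.4] [114.   83.3] 6.8 z [0.014 0.03  0.037]
isobase 507 [467.  273.2] [120.6  88.1] 6.8 z [0.014 0.03  0.037]
isotop 325 [470.8 278.2] [111.   75.7] 6.5 z [0.037 0.039 0.042]
isotop 258 [464.1 270.8] [109.2  80.9] 5.9 z [0.037 0.039 0.042]
isotop 583 [468.2 273.2] [117.6  85.2] 6.2 z [0.037 0.039 0.042]
bar 112 [526.6 283.4] [16.7 74.8] 5.4 z [0.114 0.122 0.126]
bar 80 [517.7 276.2] [17.5 79.1] 4.7 z [0.114 0.122 0.126]
bar 192 [522.1 278.8] [26.6 83.3] 5.4 z [0.114 0.122 0.126]
```

View pics/c8.png

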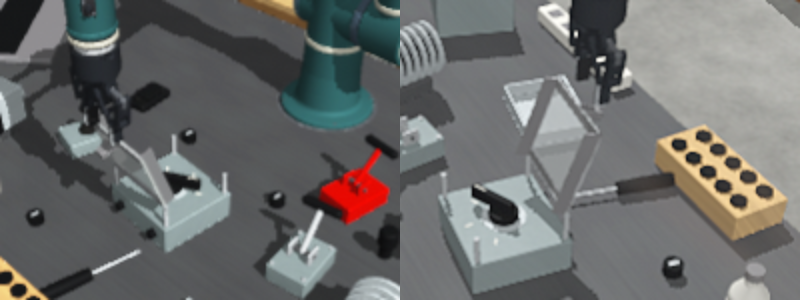

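The fingers straddle the tab's line behind the open flap, and the selector is at the left. I'll descend and grip.

Emit:
servo_tool --targets '[[[0.1,0,-0.4,0,0,0,-0.4],[0,0,-0.4,0,0,0,-0.4],[0,0,0,0,0,0,-0.4],[0,0,0,0,0,0,1],[0,0,0,0,0,0,1],[0,0,0,0,0,0,1],[0,0,0,0,0,0,1]]]'

```text
t: 15.85
tcp_pos: [0.6572, -0.0187, 0.2195]
eef_rot: [0.054, 0.999, -0.001, 0.002]
contact_force: [-1.9, -4.3, 6.3]
finger_gap: 0.0195
grasp_force: 23.3
```

The width is right, but the grip is about 10 mm high. I'll re-grip lower.

Emit:
servo_tool --targets '[[[0,0,0,0,0,0,-0.2],[0,0,0,0,0,0,-0.2],[-0.08,0.01,-0.2,0,0,0,-0.2],[0,0,0,0,0,0,-0.2]]]'

```text
t: 16.25
tcp_pos: [0.6503, -0.0164, 0.2042]
eef_rot: [0.054, 0.999, 0.0, -0.002]
contact_force: [-0.4, 0.5, -0.5]
finger_gap: 0.0516
grasp_force: 0.0
```

Emit:
servo_tool --targets '[[[0,0,0,0,0,0,1],[0,0,0,0,0,0,1],[0,0,0,0,0,0,1]]]'

```text
t: 16.55
tcp_pos: [0.6519, -0.0181, 0.2067]
eef_rot: [0.054, 0.999, -0.001, -0.0]
contact_force: [-0.9, -4.0, -1.0]
finger_gap: 0.0194
grasp_force: 24.7
```

Good. Now the arc in reverse.

Emit:
servo_tool --targets '[[[-0.22,0.02,0.12,0,0,0,1],[-0.23,0.03,0.1,0,0,0,1],[-0.24,0.03,0.08,0,0,0,1],[-0.25,0.03,0.05,0,0,0,1],[-0.25,0.03,0.03,0,0,0,1],[-0.25,0.03,0,0,0,0,1],[-0.25,0.03,-0.02,0,0,0,1],[-0.25,0.03,-0.04,0,0,0,1],[-0.24,0.03,-0.07,0,0,0,1],[-0.23,0.03,-0.09,0,0,0,1]]]'

```text
t: 17.55
tcp_pos: [0.5315, -0.0045, 0.2158]
eef_rot: [0.054, 0.999, -0.002, 0.002]
contact_force: [1.2, -9.9, -0.5]
finger_gap: 0.019
grasp_force: 23.1
```

Emit:
servo_tool --targets '[[[-0.23,0.02,-0.11,0,0,0,1],[-0.21,0.02,-0.13,0,0,0,1],[-0.2,0.02,-0.15,0,0,0,1],[-0.19,0.02,-0.17,0,0,0,1],[-0.17,0.02,-0.19,0,0,0,1],[-0.15,0.02,-0.2,0,0,0,1],[-0.13,0.01,-0.22,0,0,0,1],[-0.11,0.01,-0.23,0,0,0,1]]]'

```text
t: 18.35
tcp_pos: [0.4612, 0.0034, 0.1458]
eef_rot: [0.054, 0.999, -0.001, 0.0]
contact_force: [-3.4, -7.6, 3.9]
finger_gap: 0.0192
grasp_force: 28.0
```

Emit:
servo_tool --targets '[[[-0.06,0,-0.22,0,0,0,1],[-0.03,0,-0.15,0,0,0,1],[0,0,-0.06,0,0,0,1],[0,0,0,0,0,0,1]]]'

```text
t: 18.75
tcp_pos: [0.4539, 0.0042, 0.1226]
eef_rot: [0.054, 0.999, -0.001, -0.003]
contact_force: [-7.7, -5.3, 2.2]
finger_gap: 0.0197
grasp_force: 30.1
```

Now I'll open, lift, close the fingers, press the flap edge check from above by measuring, and look.

Emit:
servo_tool --targets '[[[0,0,0,0,0,0,-0.4],[0,0,0,0,0,0,-0.4],[0,0,0,0,0,0,-0.4],[0,0,0.6,0,0,0,-0.4],[0,0,0.8,0,0,0,-0.4],[0,0,0.8,0,0,0,-0.4],[0,0,0.6,0,0,0,-0.4],[0,0,0,0,0,0,-0.4]]]'

```text
t: 19.55
tcp_pos: [0.4612, 0.0048, 0.2695]
eef_rot: [0.054, 0.999, 0.0, 0.006]
contact_force: [0.0, -0.0, -0.1]
finger_gap: 0.0598
grasp_force: 0.0
```

```bash
python3 st.py; python3 -c "
from h import *
cap('wrist','w9')"; python3 m3.py w9 | tail -8
python3 - <<'E'
from h import *
for t in('w4','w9'):
    P=cloud(load(t)); m=(abs(P[...,0]-.515)<.065)&(abs(P[...,1])<.06)&(P[...,2]>.10)&(P[...,2]<.12); q=P[m]
    print(t,np.round(np.linalg.lstsq(np.c_[q[:,:2]-[.515,0],np.ones(len(q))],q[:,2],rcond=None)[0],4))
E
```

```text
t 19.55 tcp [0.4612 0.0048 0.2695] z [ 0.011  0.    -1.   ] yaw_y 83.8 F [ 0.  -0.  -0.1] gap 0.0598 gf 0.0
isotop 4281 [467.6 273.7] [110.4  81. ] 7.0 z [0.039 0.041 0.043]
isotop 4281 [467.6 273.7] [110.4  81. ] 7.0 z [0.039 0.041 0.043]
bar 278 [416.5 235.9] [16.1 13.6] 6.7 z [0.119 0.124 0.127]
bar 278 [416.5 235.9] [16.1 13.6] 6.7 z [0.119 0.124 0.127]
guard 17510 [515.2  -3.4] [159.1 146.6] 83.5 z [0.111 0.112 0.113]
guard 17510 [515.2  -3.4] [159.1 146.6] 83.5 z [0.111 0.112 0.113]
tab 487 [456.7   4.1] [19.7 14.5] 83.7 z [0.127 0.147 0.148]
tab 487 [456.7   4.1] [19.7 14.5] 83.7 z [0.127 0.147 0.148]
w4 [-0.0041  0.0007  0.1118]
w9 [-0.0046  0.0009  0.1119]
```

The guard is shut; the flap plane matches the one before. Before going to the bar's near side I'll check clearances there.

Run:
```python
from h import *
for t in('scene0','side0'):
    P=cloud(load(t)).reshape(-1,3)
    for zl,zh in((.02,.09),(.09,.2)):
        m=(P[:,0]>.2)&(P[:,0]<.40)&(P[:,1]>.12)&(P[:,1]<.40)&(P[:,2]>zl)&(P[:,2]<zh)
        h,_,_=np.histogram2d(P[m,0],P[m,1],bins=[np.arange(.2,.41,.02),np.arange(.12,.41,.04)]); print(t,zl);print(h.astype(int))
```

```text
scene0 0.02
[[ 0  0 10 24 12  0  0]
 [ 0  0  5 39 16  0  0]
 [ 0  0 36 61 14  0  0]
 [ 0  1 45 51 10  0  0]
 [ 0  4 31 47  0  0  0]
 [ 0  2 42 50  0  0  2]
 [ 0  0  0  0  0 11 41]
 [ 3  0  0  0  0 19 62]
 [ 3  0  0  0  0  0  0]
 [ 0  0  0  0  0  0  0]]
scene0 0.09
[[ 0  0 13 58 13  0  0]
 [ 0  0  0 10  0  0  0]
 [ 0  0  0  0  0  0  0]
 [ 0  0  0  0  0  0  0]
 [ 0  0  0  0  0  0  0]
 [ 0  0  0  0  0  0  0]
 [ 0  0  0  0  0  0  0]
 [ 0  0  0  0  0  0  0]
 [ 0  0  0  0  0  0  0]
 [ 0  0  0  0  0  0  0]]
side0 0.02
[[ 0  0 70 54  3  0  0]
 [ 0  1 97 54  5  0  0]
 [ 0 14 95 30  0  0  0]
 [ 0 28 52 43  0  0  0]
 [ 0 30 53 36  0  0  0]
 [ 0  0  5 15  0 27  6]
 [ 0  0  0  0  0 64 13]
 [ 9  0  0  0  0 12  3]
 [ 4  0  0  0  0  0  0]
 [ 0  0  0  0  0  0  0]]
side0 0.09
[[ 0  0  7 39  2  0  0]
 [ 0  0  1  4  0  0  0]
 [ 0  0  0  0  0  0  0]
 [ 0  0  0  0  0  0  0]
 [ 0  0  0  0  0  0  0]
 [ 0  0  0  0  0  0  0]
 [ 0  0  0  0  0  0  0]
 [ 0  0  0  0  0  0  0]
 [ 0  0  0  0  0  0  0]
 [ 0  0  0  0  0  0  0]]
```

Emit:
servo_tool --targets '[[[-0.2,0.85,0,0,0,0,1],[-0.3,0.85,0,0,0,0,1],[-0.3,0.85,0,0,0,0,1],[-0.3,0.85,0,0,0,0,1],[-0.3,0.85,0,0,0,0,1],[-0.3,0.85,0,0,0,0,1],[-0.1,0.1,0,0,0,0,1],[0,0,0,0,0,0,1]]]'

```text
t: 20.4
tcp_pos: [0.3661, 0.2652, 0.2617]
eef_rot: [0.052, 0.999, -0.001, -0.001]
contact_force: [0.3, -0.5, 0.0]
finger_gap: 0.0003
grasp_force: 0.0
```

Emit:
servo_tool --targets '[[[0,0,-0.7,0,0,0,1],[0,0,-0.7,0,0,0,1],[0,0,-0.7,0,0,0,1],[0,0,-0.7,0,0,0,1],[0,0,-0.25,0,0,0,1],[0,0,0,0,0,0,1],[0,0,0,0,0,0,1]]]'

```text
t: 21.1
tcp_pos: [0.3687, 0.2644, 0.1117]
eef_rot: [0.055, 0.999, 0.0, 0.0]
contact_force: [0.7, -0.7, -0.0]
finger_gap: -0.0001
grasp_force: 0.0
```

Emit:
servo_tool --targets '[[[0.3,0.03,-0.05,0,0,0,1],[0.2,0.02,0,0,0,0,1],[0.2,0.02,0.1,0,0,0,1],[0.2,0.02,0.1,0,0,0,1],[0.2,0.02,0.1,0,0,0,1],[0.2,0.02,0.05,0,0,0,1],[0.2,0.02,0.05,0,0,0,1],[0.2,0.02,0,0,0,0,1],[0.2,0.02,0,0,0,0,1],[0.2,0.02,0,0,0,0,1],[0.2,0.02,0,0,0,0,1]]]'

```text
t: 22.2
tcp_pos: [0.4835, 0.276, 0.1279]
eef_rot: [0.054, 0.999, -0.0, -0.0]
contact_force: [-1.2, 0.4, -0.1]
finger_gap: 0.0003
grasp_force: 0.0
```

Emit:
servo_tool --targets '[[[0.1,0.01,0,0,0,0,1],[0,0,0,0,0,0,1],[0,0,0,0,0,0,1],[-0.2,0,0,0,0,0,1],[-0.2,0,0.8,0,0,0,1],[0,0,0.9,0,0,0,1],[0,0,0.9,0,0,0,1],[-0.2,0,0.9,0,0,0,1],[0,0,0.5,0,0,0,1],[0,0,0,0,0,0,1],[0,0,0,0,0,0,1]]]'

```text
t: 23.3
tcp_pos: [0.4569, 0.2767, 0.3287]
eef_rot: [0.054, 0.999, 0.0, 0.0]
contact_force: [0.5, -0.3, -0.4]
finger_gap: -0.0
grasp_force: 0.0
```

```bash
python3 st.py
python3 - <<'E'
from h import *
for n in('wrist','scene','side'): cap(n,n[0]+'10')
a=cv2.imread('pics/s10.png');b=cv2.imread('pics/w10.png')
cv2.imwrite('pics/c10.png',cv2.hconcat([cv2.resize(a,(400,300)),cv2.resize(b,(400,300))]))
E
python3 m3.py w10 | tail -8 | sort -u
```

```text
t 23.3 tcp [0.4569 0.2767 0.3287] z [ 0.001  0.001 -1.   ] yaw_y 83.8 F [ 0.5 -0.3 -0.4] gap -0.0 gf 0.0
bar 820 [520.7 281.2] [14.9 75. ] 6.4 z [0.12  0.126 0.128]
guard 10397 [515.6   1.4] [154.1 147.6] 83.2 z [0.11  0.112 0.113]
isotop 3740 [468.2 275.4] [110.5  79.9] 6.1 z [0.04  0.041 0.043]
tab 463 [455.8   4.9] [21.4 13.9] 83.2 z [0.122 0.142 0.148]
```

View pics/c10.png

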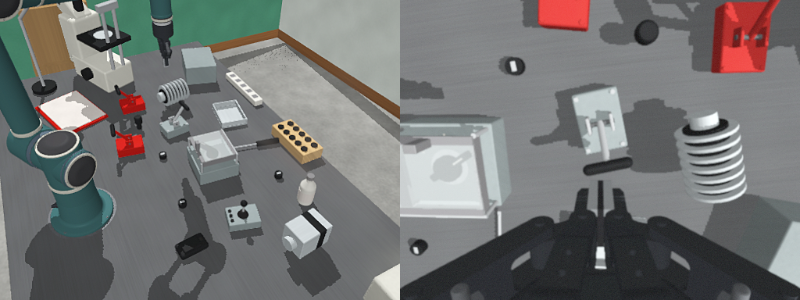

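The picture shows the isolator bar back on its far side (607,165 in the wrist half), the guard shut, the selector nose turned towards the finned lamp, and the bystanders where they were. I'll hand in.

```bash
python3 -c "
from cell import *
print(sign_off())"
```

```text
the job is handed in; nothing more can be done
None
```

The job is handed in at about 23 s of the 72 s allowed: isolator off, guard opened until it stayed back, selector home on its left stop (finned lamp side), guard shut, isolator back on. Measurements before hand-in showed each of these done, and I saw no loose thing moved.

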